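# Seat the tube rack and aim the reader mirror at its marker

## Robot

A 6-joint arm with a two-finger parallel gripper is mounted at the origin on the work surface. World frame = base frame: x ahead of the robot, y to its left, z up, the work surface at z = 0. Lengths are in m, angles in rad, forces in N, time in s.
With the tool pointing down it reaches from about 0.375 to 0.9 m from the base axis. Payload 3.1 kg.
Tool frame: the origin (TCP) lies between the finger pads; the fingertips stand 17 mm ahead of it and the grasp point (between the pads) lies 2 mm behind it (robot.nose_length is the distance from the TCP to the fingertips, in m); z points along the fingers, y is the line along which they close (so a half turn about z gives the same grasp; the last joint's range is limited). The gripper opens to 87 mm and grips with 3 to 60 N. Pads are 19 mm wide; open, the fingers measure 117 mm over their backs; the gripper's body (75 mm by 190 mm) begins 51 mm behind the grasp point.
Start: joints at [1.026, 0.527, 1.433, -0, 1.181, -0.178], TCP at [0.224, 0.583, 0.24] pointing down, gripper open.
Joint ranges: [-3.08, 3.08], [-0.75, 2.2], [0.22, 2.44], [-1.43, 4.57], [0, 2.65], [-2.85, 2.85]. Speed limits (rad/s): [2.79, 2.79, 3.14, 3.14, 3.14, 3.14].

## Interface

Orientations are given as a unit quaternion [x, y, z, w].
In Python, from rig import robot, cams gives the robot as it stands.
- The arm moves only by the shell command python3 -m pendant 'ROWS' [FORCE]. ROWS is JSON, a list of rows, each an object with "jaw": the opening, from 0 (shut) to 1 (fully open); "linear": the shift along the tool's x, y, z in cm, a list of three; "twist": the turn about the tool's z in degrees. A call has 1 to 12 rows; each row shifts and turns the commanded pose from where the row before left it, along the tool's axes as they then stand; what a row does not reach is not made up. A row lasts 1/12 s, in which the tool goes at most 41.7 mm and 7.16 degrees, less where a joint would pass 70% of its speed; a pose out of reach is approached as far as the arm can. A call is refused whole if a number of a shift passes 4.17 or a number of a turn 7.16, either way. A call with a gripper value outside its range is refused whole. The fingers move at their own pace and stop on an object; FORCE is the grip in N (left out, the last holds). Time passes only in rows, so rows that do not move let the fingers close. It gives the time, the measured TCP pose, the force, the opening and the grip force at its end, in the units of the state.
- robot.get_obs(): the state, without advancing time (a new reading comes with each control period).
- cams.camera(name): name is "side" or "top"; returns a dict with "color" (420x560x3 uint8, blue, green, red), "depth" (420x560 float32, m along the optical axis (not along the pixel's ray), 0 where there is no reading), "fov_y" (degrees; the focal length in pixels is half the picture's height over the tangent of half this angle, whatever the lens; pixels are square), "cx", "cy" (the principal point, pixels), "k1" (the pictures are not rectified: a ray, as slopes to the right and down, at radius r is drawn at 1 + k1 r^2 times it, then the intrinsics apply), "view" (4x4, takes a point from world to camera coordinates). Camera axes: x right, y down, z forward; pixel columns grow to the right and rows downward; lengths in m; the calibration is good to about 2 mm. A picture is of the moment at which its call begins.
- robot.hand_in(): hands the job in; it is judged then, once.
The state is a dict: "time": time; "q": joint angles; "joint_velocities": joint speeds; "joint_torque": joint torques, N m; "position": TCP position; "tool_rot": TCP orientation; "ft_force": force on the tool from outside, world axes, zero at the start; "moment": the same for the moment, N m; "grip_width": finger opening in m; "grip_force": force on a finger pad.
Only numpy, scipy, OpenCV 4.12 (cv2) and the standard library are available. Lean on these libraries where they do the work, as an engineer would, in place of code of your own. Each camera call takes 0.05 s, during which the arm holds its last target. There are 200 camera calls.

## Task

Slide the rack of purple-capped tubes along its lane until you feel it seat against the blue stop, and leave it there. Then turn the spring-loaded mirror by its orange grip until the code reader's red beam is reflected onto the middle of the round green marker on the rack, and finish while still holding the mirror there: it springs back if let go. Do not disturb the bottle, the jar or the tip box.

Things in the scene. Friction and masses are not known exactly. Their poses are not given: they have to be found in the camera images.
- lane: straight open-topped loading lane fixed on the bench: dark steel bed 70 mm wide, 380 mm long, 6 mm high, with aluminium side walls 8 mm thick and 18 mm high (54 mm apart inside). Origin: centre of its underside; its y axis runs along the lane towards the stop, z up
- stop: fixed blue stop block across the lane bed, 50 x 20 mm, its top 28 mm above the bench. Origin: bottom centre of the face that the rack seats against, on the bed (6 mm above the bench); its y axis points on along the lane, away from the rack
- rack_rear (a point): centre of the rear end face of the loose white tube rack (the end away from the stop), 41 mm above the bench; y axis along the rack towards the stop, z up. The rack stands in the lane, 50 mm wide, 120 mm long, about 0.3 kg; its solid body reaches 67 mm and its caps 92 mm above the bench (the caps begin 6 mm in from the rear face), and the marker flag at the leading end 122 mm. It slides only along the lane; push it on its rear face with 2 to 10 N
- rack_nose (a point): bottom of the rack's leading end face, 11 mm above the bench, mid-width; it seats when this face meets the stop's face
- marker (a point): centre of the marker: a round green target 34 mm across with white and black centre on an upright white flag 44 mm square with a green top edge at the rack's leading end, 100 mm above the bench; the same target is on both sides of the flag, one facing roughly towards the mirror
- station: fixed reader station: aluminium foot with the mirror on a vertical hinge, and the black code reader (55 x 46 x 44 mm, top 122 mm above the bench) 135 mm from the hinge. Origin: on the hinge axis, on the bench; z up; the reader lies 30 degrees (0.524 rad) from the x axis towards y. It shines a thin red beam horizontally at the mirror
- mirror_axis (a point): point on the mirror's vertical hinge axis at beam height, 100 mm above the bench, where the beam meets the mirror's face; it does not turn with the mirror
- grip (a point): centre of the orange grip above the mirror, on the hinge axis, 162 mm above the bench: an upright bar 12 mm thick (along this point's x axis, which is the mirror's facing direction), 40 mm wide (y) and 46 mm high (z, from 136 to 182 mm). It turns with the mirror. The mirror below is 76 mm wide and 72 mm high, centred 100 mm above the bench
- mirror (a joint): mirror angle, rad: 0 at rest against its stop, growing clockwise seen from above to 1.25. At 0 the mirror faces 0.349 rad (20 degrees) counterclockwise of the station's x axis. A return spring pulls it back to 0 with 0.04 N m at 0 up to 0.1 N m at 1.25 rad
- beam: the red beam reflected by the mirror, level, 100 mm above the bench and always drawn 360 mm long, on through whatever it meets. Origin on the hinge axis on the bench; the beam runs out along this frame's x axis. It turns clockwise by 2 rad for each rad of the mirror; at mirror 0 it points 0.175 rad (10 degrees) counterclockwise of the station's x axis
- bottle: loose upright white reagent bottle, 56 mm across, 120 mm high; origin at the centre of its underside. Leave alone
- jar: loose upright amber jar, 52 mm across, 75 mm high; origin at the centre of its underside. Leave alone
- tipbox: loose blue pipette tip box with clear lid, 82 x 122 mm, 56 mm high; origin at the centre of its underside. Leave alone
Mind the look-alikes: they are no part of the job. What is shaped like the part that bears rack_rear but pink is not meant.

How it is judged:
By the outcome, as a careful person would: the job done as asked, in the order asked, and still so for the second after the job is handed in, while the arm keeps its last pose, push and grip.
It also fails if it takes over 53 s, if anything falls off the work surface, if the arm or the gripper's body presses on something with over 40 N, if the wrist force passes 120 N, or if a joint passes its speed limit or range.

## Working session

There is one attempt and no reset: what is moved stays moved. The work goes in short steps, Python scripts to look and compute and a shell command to move; the robot and the scene stay as the last step left them, time stands still between calls to the robot, and variables do not carry over. Pictures are saved under pics/ and viewed, at most 10 in all, crops included, and the job is handed in when it is done.

```bash
mkdir -p pics
cat > h.py <<'E'
import numpy as np, cv2, pickle
from rig import robot, cams
def grab(n,tag):
    c=cams.camera(n); pickle.dump(c,open(f'pics/{tag}.pkl','wb')); cv2.imwrite(f'pics/{tag}.png',c['color']); return c
def load(tag): return pickle.load(open(f'pics/{tag}.pkl','rb'))
def ray(c,u,v):
    f=210/np.tan(np.radians(c['fov_y'])/2)
    K=np.array([[f,0,c['cx']],[0,f,c['cy']],[0,0,1]])
    p=cv2.undistortPointsIter(np.array([[[u,v]]],float),K,np.array([c['k1'],0,0,0.]),None,None,(3,50,1e-10))[0,0]
    V=np.array(c['view']); d=V[:3,:3].T@np.array([p[0],p[1],1]); o=-V[:3,:3].T@V[:3,3]; return o,d
def atz(c,u,v,z):
    o,d=ray(c,u,v); return o+d*(z-o[2])/d[2]
def dep(c,u,v):
    o,d=ray(c,u,v); return o+d*c['depth'][int(round(v)),int(round(u))]
E
python3 - <<'E'
from h import *
for n in('top','side'):
    c=grab(n,n+'0'); print(n,c['fov_y'],c['cx'],c['cy'],c['k1'],np.round(c['view'],3).tolist())
a=[cv2.imread(f'pics/{n}0.png') for n in('top','side')]
for n,i in zip(('top','side'),a): cv2.imwrite(f'pics/{n}0b.png',cv2.resize(i,(800,600),interpolation=cv2.INTER_CUBIC))
E
```

```text
top 57.17738952099489 279.91679594524663 216.6760128923779 -0.07500294534942958 [[0.003, -1.0, -0.015, -0.141], [-0.982, 0.0, -0.191, 0.608], [0.191, 0.015, -0.981, 0.953], [0.0, 0.0, 0.0, 1.0]]
side 46.36703847693261 278.3894687347192 212.5548490616266 -0.06505315035379657 [[0.926, -0.377, 0.01, -0.603], [-0.26, -0.657, -0.707, 0.13], [0.274, 0.652, -0.707, 1.052], [0.0, 0.0, 0.0, 1.0]]
```

View pics/top0b.png

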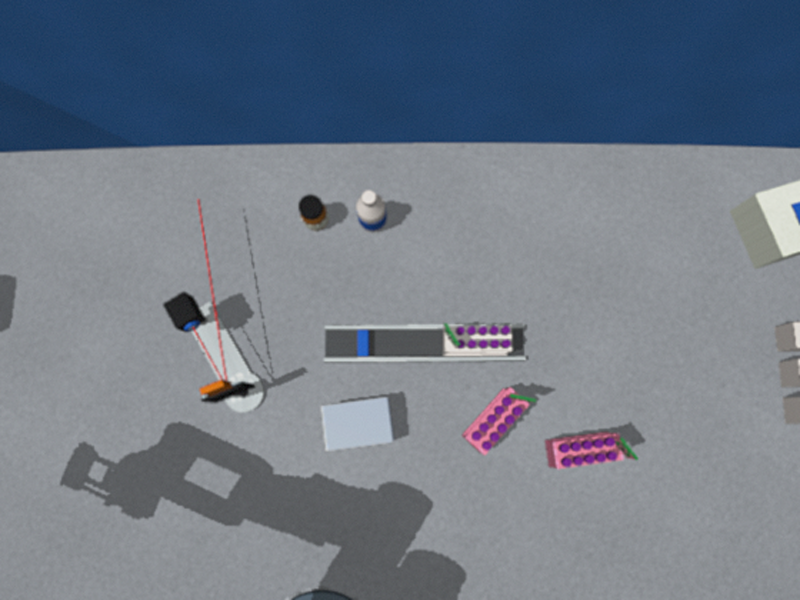

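View pics/side0b.png

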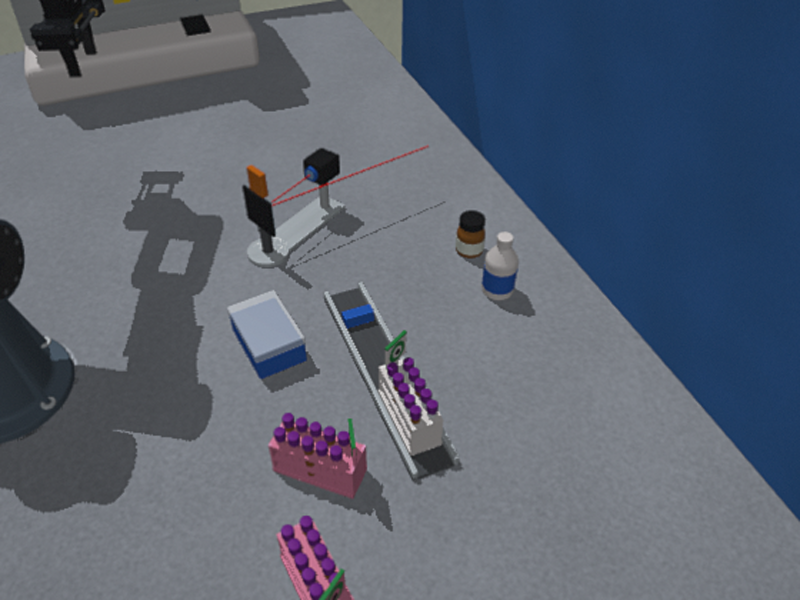

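The top view (at 1.43x) shows the stop at (362,343), the white rack at (480,340), the hinge near (228,388) and the reader at (185,312). The tip box is at (357,423). The side view agrees, and the two pink racks are decoys.

Run:
```python
from h import *
a=cv2.imread('pics/top0.png'); s=cv2.imread('pics/side0.png')
A=cv2.resize(a[195:300,105:375],(800,311),interpolation=cv2.INTER_CUBIC)
B=cv2.resize(s[95:330,160:330],None,fx=2.55,fy=2.55,interpolation=cv2.INTER_CUBIC)
cv2.imwrite('pics/cA.png',A); cv2.imwrite('pics/cB.png',B); print(A.shape,B.shape,robot.get_obs())
```

```text
(311, 800, 3) (599, 433, 3) {'time': 0.1, 'q': array([ 1.02553159e+00,  5.28359475e-01,  1.43377198e+00, -3.65842024e-05,
        1.18141895e+00, -1.78488916e-01]), 'joint_velocities': array([-5.41511091e-05, -1.58574664e-03, -1.74824430e-03,  2.61092437e-04,
       -1.77591130e-03, -1.45084009e-03]), 'joint_torque': array([-1.64616029e-05, -4.40983629e+01, -1.77149016e+01,  6.34777662e-02,
        5.32629818e-02, -6.67643963e-05]), 'position': array([0.22377182, 0.58289047, 0.2386786 ]), 'tool_rot': array([ 1.82354781e-01,  9.83232310e-01, -9.21467584e-04, -3.30731375e-04]), 'ft_force': array([-0.79426841,  1.15185371, -0.21730761]), 'moment': array([ 0.03043795, -0.00502324, -0.02352097]), 'grip_force': 0.0, 'grip_width': 0.08739408461734041}
```

View pics/cA.png

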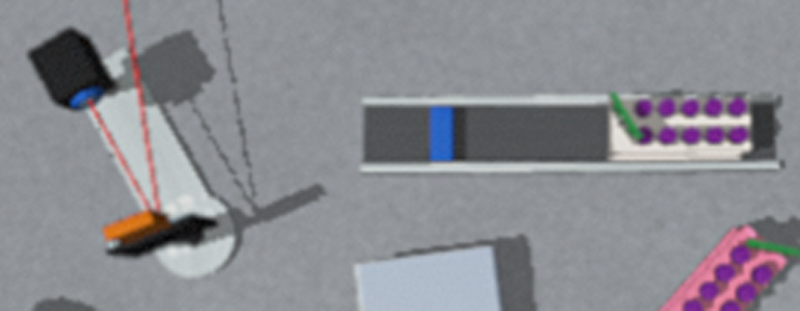

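View pics/cB.png

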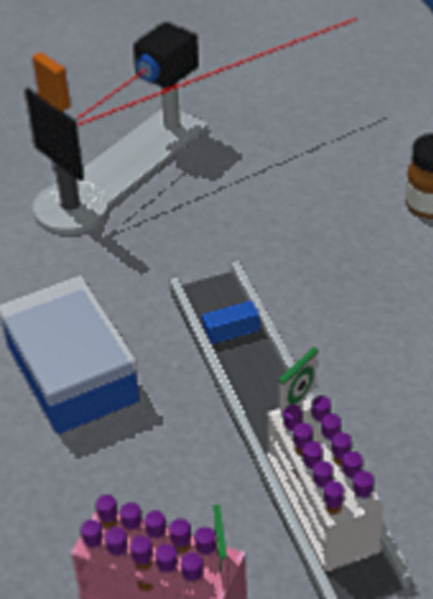

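The top crop shows the beam vertex at (155,212), the stop's near top edge at x≈453 (y 107 to 160), the rack's rear top edge at x≈751, and the flag edge from (613,95) to (642,138).

Run:
```python
from h import *
c=load('top0'); s=load('side0')
P=lambda x,y:(105+(x+.5)/2.963-.5,195+(y+.5)/2.963-.5)
def show(n,x,y,z): u,v=P(x,y); print(n,atz(c,u,v,z).round(4),'dep',dep(c,u,v).round(4))
for n,x,y,z in [('vertex',155,212,.1),('vertexshadowfoot',195,238,.006),('reader top',68,52,.122),('gripL',104,233,.182),('gripR',163,212,.182),('gripmid',134,221,.182),
 ('wallUL',364,101,.018),('wallUR',776,98,.018),('wallLL',362,168,.018),('wallLR',778,165,.018),('stop1',453,107,.028),('stop2',453,160,.028),('stopmid',441,135,.028),
 ('rear1',752,100,.067),('rear2',750,156,.067),('flag1',613,95,.122),('flag2',642,138,.122),('cap',738,135,.092)]: show(n,x,y,z)
# beam by red pixels, top
for nm,cc in(('top',c),('side',s)):
    b,g,r=[cc['color'][:,:,i].astype(int) for i in range(3)]
    m=(r>g+50)&(r>b+50)&(abs(g-b)<30)
    if nm=='top': m[:, :110]=0; m[270:]=0; m[:,200:]=0
    else: m[190:]=0;m[:,310:]=0
    v,u=np.nonzero(m)
    p=np.array([atz(cc,a,d,.1) for a,d in zip(u,v)])[:,:2]
    print(nm,len(p)); 
    # separate two lines via RANSAC-lite
    best=None;rng=np.random.default_rng(0);rest=p
    for k in range(2):
        best=(0,)
        for _ in range(500):
            i,j=rng.choice(len(rest),2,False);d=rest[j]-rest[i];L=np.hypot(*d)
            if L<.05: continue
            e=abs(np.cross(d/L,rest-rest[i]));n=(e<.0025).sum()
            if n>best[0]: best=(n,e<.0025)
        q=rest[best[1]];mu=q.mean(0);d=np.linalg.svd(q-mu)[2][0]; t=(q-mu)@d
        print(best[0],'ends',(mu+d*t.min()).round(4),(mu+d*t.max()).round(4),'deg',np.degrees(np.arctan2(d[1],d[0])).round(2)); rest=rest[~best[1]]
# box top
print('tipbox',[dep(c,*P(*q)).round(3).tolist() for q in((360,268),(490,250))])
# orange
for cc in(c,s):
    b,g,r=[cc['color'][:,:,i].astype(int) for i in range(3)]
    m=(r>190)&(g>70)&(g<150)&(b<70); v,u=np.nonzero(m); w=np.array([dep(cc,a,d) for a,d in zip(u,v)]); print(len(w),w.mean(0).round(4),w.min(0).round(3),w.max(0).round(3))
```

```text
vertex [0.475  0.1644 0.1   ] dep [0.4704 0.14   0.1722]
vertexshadowfoot [0.4574 0.1573 0.006 ] dep [0.4561 0.1477 0.0381]
reader top [0.6074 0.2404 0.122 ] dep [0.6076 0.2408 0.1212]
gripL [0.4534 0.1757 0.182 ] dep [0.4534 0.1753 0.183 ]
gripR [0.4699 0.1305 0.182 ] dep [0.4809 0.1884 0.0062]
gripmid [0.4628 0.1528 0.182 ] dep [0.4631 0.1549 0.1761]
wallUL [0.5828 0.0031 0.018 ] dep [0.5831 0.0034 0.016 ]
wallUR [ 0.5855 -0.3747  0.018 ] dep [ 0.5887 -0.3787 -0.0008]
wallLL [0.5211 0.0032 0.018 ] dep [0.5211 0.0032 0.0185]
wallLR [ 0.524  -0.3742  0.018 ] dep [ 0.5243 -0.3746  0.0157]
stop1 [ 0.5757 -0.0796  0.028 ] dep [ 0.5792 -0.078   0.0058]
stop2 [ 0.5275 -0.0802  0.028 ] dep [ 0.5301 -0.0785  0.0045]
stopmid [ 0.5501 -0.0691  0.028 ] dep [ 0.5502 -0.0691  0.0277]
rear1 [ 0.5757 -0.3432  0.067 ] dep [ 0.5834 -0.3522  0.02  ]
rear2 [ 0.5267 -0.3398  0.067 ] dep [ 0.5339 -0.3517  0.0035]
flag1 [ 0.5709 -0.2183  0.122 ] dep [ 0.5706 -0.2182  0.1238]
flag2 [ 0.5353 -0.2415  0.122 ] dep [ 0.5388 -0.244   0.0952]
cap [ 0.5417 -0.3255  0.092 ] dep [ 0.5415 -0.3253  0.0933]
top 222
178 ends [0.8089 0.237 ] [0.4779 0.1623] deg -167.27
42 ends [0.5683 0.2274] [0.4808 0.1716] deg -147.48
side 199
135 ends [0.8082 0.2384] [0.481  0.1639] deg -167.17
30 ends [0.5663 0.2276] [0.4846 0.1753] deg -147.37
tipbox [[0.431, -0.003, 0.055], [0.447, -0.115, 0.054]]
59 [0.46   0.1577 0.181 ] [0.452 0.141 0.176] [0.468 0.174 0.184]<stdin>:24: DeprecationWarning: Arrays of 2-dimensional vectors are deprecated. Use arrays of 3-dimensional vectors instead. (deprecated in NumPy 2.0)
<stdin>:33: RuntimeWarning: Mean of empty slice.
  ret = ret.dtype.type(ret / rcount)
Traceback (most recent call last):
ValueError: zero-size array to reduction operation minimum which has no identity
```

```bash
cat > st.py <<'E'
from h import *
from scipy.spatial.transform import Rotation as R
import sys
o=robot.get_obs(); M=R.from_quat(o['tool_rot']).as_matrix()
print('t',round(o['time'],2),'p',o['position'].round(4),'yaw(y)',np.degrees(np.arctan2(M[1,1],M[0,1])).round(2),'q',o['q'].round(2),'F',o['ft_force'].round(2),'w',round(o['grip_width'],4),round(o['grip_force'],1))
if len(sys.argv)>1: print('tool-frame cm to go',(100*M.T@(np.array(eval(sys.argv[1]))-o['position'])).round(2))
E
python3 -m pendant '[{"jaw":0,"linear":[0,0,0],"twist":-7},{"jaw":0,"linear":[0,0,0],"twist":-7},{"jaw":0,"linear":[0,0,0],"twist":-7},{"jaw":0,"linear":[-3,-2,0],"twist":0},{"jaw":0,"linear":[-3,-2,0],"twist":0},{"jaw":0,"linear":[-3,-2,0],"twist":0},{"jaw":0,"linear":[-3,-2,0],"twist":0},{"jaw":0,"linear":[-3,-2,0],"twist":0}]' 20
python3 st.py '[.554,-.395,.24]'
```

```text
time: 0.77
position: [0.3749, 0.4822, 0.2391]
tool_rot: [-0.0, 1.0, -0.0, -0.0]
ft_force: [0.6, -0.3, 1.3]
grip_width: 0.0421
grip_force: 0.0
t 0.77 p [0.3749 0.4822 0.2391] yaw(y) 90.01 q [ 0.73  0.51  1.47  0.    1.16 -0.84] F [ 0.58 -0.29  1.27] w 0.0421 0.0
tool-frame cm to go [-1.789e+01 -8.772e+01 -5.000e-02]
```

```bash
python3 -m pendant '[{"jaw":0,"linear":[-1.5,-3.6,0],"twist":0},{"jaw":0,"linear":[-1.5,-3.6,0],"twist":0},{"jaw":0,"linear":[-1.5,-3.6,0],"twist":0},{"jaw":0,"linear":[-1.5,-3.6,0],"twist":0},{"jaw":0,"linear":[-1.5,-3.6,0],"twist":0},{"jaw":0,"linear":[-1.5,-3.6,0],"twist":0},{"jaw":0,"linear":[-1.5,-3.6,0],"twist":0},{"jaw":0,"linear":[-1.5,-3.6,0],"twist":0},{"jaw":0,"linear":[-1.5,-3.6,0],"twist":0},{"jaw":0,"linear":[-1.5,-3.6,0],"twist":0},{"jaw":0,"linear":[-1.5,-3.6,0],"twist":0},{"jaw":0,"linear":[-1.4,-3.6,0],"twist":0}]'
python3 -m pendant '[{"jaw":0,"linear":[0,-3.7,0],"twist":0},{"jaw":0,"linear":[0,-3.7,0],"twist":0},{"jaw":0,"linear":[0,-3.7,0],"twist":0},{"jaw":0,"linear":[0,-3.7,0],"twist":0},{"jaw":0,"linear":[0,-3.7,0],"twist":0},{"jaw":0,"linear":[0,-3.7,0],"twist":0},{"jaw":0,"linear":[0,-3.7,0],"twist":0},{"jaw":0,"linear":[0,-3.7,0],"twist":0},{"jaw":0,"linear":[0,-3.7,0],"twist":0},{"jaw":0,"linear":[0,-3.7,0],"twist":0},{"jaw":0,"linear":[0,-3.7,0],"twist":0},{"jaw":0,"linear":[0,-3.7,0],"twist":0}]'
python3 st.py '[.554,-.395,.062]'
```

```text
time: 1.77
position: [0.5532, 0.0494, 0.2392]
tool_rot: [0.0, 1.0, 0.0, -0.0]
ft_force: [-0.3, 0.7, -0.4]
grip_width: 0.0005
grip_force: 0.0
time: 2.77
position: [0.5522, -0.3943, 0.2389]
tool_rot: [0.0, 1.0, 0.0, -0.0]
ft_force: [0.5, 0.7, 0.0]
grip_width: 0.0007
grip_force: 0.0
t 2.77 p [ 0.5522 -0.3943  0.2389] yaw(y) 89.97 q [-0.78  0.6   1.29  0.    1.25 -2.35] F [0.53 0.73 0.01] w 0.0007 0.0
tool-frame cm to go [-0.19 -0.09 17.69]
```

```bash
python3 -m pendant '[{"jaw":0,"linear":[-0.2,0,3.5],"twist":0},{"jaw":0,"linear":[0,0,3.5],"twist":0},{"jaw":0,"linear":[0,0,3.5],"twist":0},{"jaw":0,"linear":[0,0,3.5],"twist":0},{"jaw":0,"linear":[0,0,3.6],"twist":0},{"jaw":0,"linear":[0,0.5,0],"twist":0},{"jaw":0,"linear":[0,0.8,0],"twist":0},{"jaw":0,"linear":[0,0.8,0],"twist":0},{"jaw":0,"linear":[0,0.5,0],"twist":0},{"jaw":0,"linear":[0,0.3,0],"twist":0},{"jaw":0,"linear":[0,0.3,0],"twist":0},{"jaw":0,"linear":[0,0.3,0],"twist":0}]'
python3 st.py; python3 -c "
from h import *
c=grab('top','t1')['color'];s=grab('side','s1')['color']
cv2.imwrite('pics/c1.png',np.hstack([cv2.resize(c[190:290,230:390],(480,300)),cv2.resize(s[200:350,200:360],(320,300))]))"
```

```text
time: 3.77
position: [0.5558, -0.3579, 0.0656]
tool_rot: [-0.0, 1.0, -0.001, 0.001]
ft_force: [0.1, -0.1, -0.0]
grip_width: 0.0003
grip_force: 0.0
t 3.77 p [ 0.5558 -0.3579  0.0656] yaw(y) 90.01 q [-0.74  0.79  1.46 -0.    0.89 -2.31] F [ 0.11 -0.07 -0.  ] w 0.0003 0.0
```

View pics/c1.png

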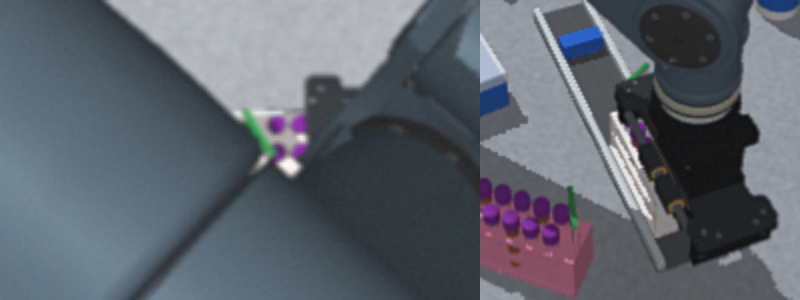

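The gripper is just behind the rack and clear of both the caps and the flag. I'll push.

```bash
python3 -m pendant '[{"jaw":0,"linear":[0,0.2,0.2],"twist":0},{"jaw":0,"linear":[0,0.3,0],"twist":0},{"jaw":0,"linear":[0,0.5,0],"twist":0},{"jaw":0,"linear":[0,0.7,0],"twist":0},{"jaw":0,"linear":[0,0.8,0],"twist":0},{"jaw":0,"linear":[0,0.8,0],"twist":0}]'
python3 -m pendant '[{"jaw":0,"linear":[0,0.8,0],"twist":0},{"jaw":0,"linear":[0,0.8,0],"twist":0},{"jaw":0,"linear":[0,0.8,0],"twist":0},{"jaw":0,"linear":[0,0.8,0],"twist":0},{"jaw":0,"linear":[0,0.8,0],"twist":0},{"jaw":0,"linear":[0,0.8,0],"twist":0},{"jaw":0,"linear":[0,0.8,0],"twist":0},{"jaw":0,"linear":[0,0.8,0],"twist":0},{"jaw":0,"linear":[0,0.8,0],"twist":0},{"jaw":0,"linear":[0,0.8,0],"twist":0}]'
python3 st.py
```

```text
time: 4.37
position: [0.5549, -0.3243, 0.0615]
tool_rot: [0.0, 1.0, -0.0, 0.0]
ft_force: [-0.6, -2.4, -0.2]
grip_width: 0.0005
grip_force: 1.0
time: 5.2
position: [0.5549, -0.2439, 0.0616]
tool_rot: [0.0, 1.0, 0.0, -0.0]
ft_force: [0.2, -1.9, 0.1]
grip_width: 0.0006
grip_force: 1.0
t 5.2 p [ 0.5549 -0.2439  0.0616] yaw(y) 89.98 q [-0.6   0.74  1.61 -0.    0.79 -2.17] F [ 0.24 -1.94  0.14] w 0.0006 1.0
```

Sliding friction is about 2 N. I expect it to seat near y≈-0.215.

```bash
python3 -m pendant '[{"jaw":0,"linear":[0,0.4,0],"twist":0},{"jaw":0,"linear":[0,0.4,0],"twist":0},{"jaw":0,"linear":[0,0.4,0],"twist":0},{"jaw":0,"linear":[0,0.3,0],"twist":0},{"jaw":0,"linear":[0,0.3,0],"twist":0},{"jaw":0,"linear":[0,0.2,0],"twist":0},{"jaw":0,"linear":[0,0.2,0],"twist":0}]'
python3 -m pendant '[{"jaw":0,"linear":[0,0.1,0],"twist":0},{"jaw":0,"linear":[0,0.1,0],"twist":0},{"jaw":0,"linear":[0,0.1,0],"twist":0}]'
python3 -m pendant '[{"jaw":0,"linear":[0,0.1,0],"twist":0},{"jaw":0,"linear":[0,0.1,0],"twist":0}]'
```

```text
time: 5.78
position: [0.5549, -0.2227, 0.0616]
tool_rot: [0.0, 1.0, -0.0, 0.0]
ft_force: [0.1, -2.0, -0.1]
grip_width: 0.001
grip_force: 1.2
time: 6.03
position: [0.5549, -0.2198, 0.0616]
tool_rot: [0.0, 1.0, -0.0, 0.0]
ft_force: [-0.5, -2.6, -0.1]
grip_width: 0.0006
grip_force: 1.2
time: 6.2
position: [0.5549, -0.2177, 0.0616]
tool_rot: [0.0, 1.0, -0.0, 0.0]
ft_force: [0.1, -1.9, 0.6]
grip_width: 0.0004
grip_force: 1.2
```

```bash
python3 -m pendant '[{"jaw":0,"linear":[0,0.1,0],"twist":0},{"jaw":0,"linear":[0,0.1,0],"twist":0}]'
python3 -m pendant '[{"jaw":0,"linear":[0,0.05,0],"twist":0},{"jaw":0,"linear":[0,0.05,0],"twist":0}]'
python3 -m pendant '[{"jaw":0,"linear":[0,0.05,0],"twist":0},{"jaw":0,"linear":[0,0.05,0],"twist":0}]'
```

```text
time: 6.37
position: [0.5549, -0.2157, 0.0615]
tool_rot: [0.0, 1.0, -0.0, 0.0]
ft_force: [-0.7, -1.3, -0.5]
grip_width: 0.0005
grip_force: 1.2
time: 6.53
position: [0.5549, -0.2146, 0.0616]
tool_rot: [0.0, 1.0, -0.0, 0.0]
ft_force: [-0.6, -2.5, -0.0]
grip_width: 0.0004
grip_force: 1.2
time: 6.7
position: [0.5549, -0.2136, 0.0616]
tool_rot: [0.0, 1.0, -0.0, 0.0]
ft_force: [0.7, -2.1, 1.2]
grip_width: 0.0002
grip_force: 1.2
```

```bash
for i in 1 ; do python3 -m pendant '[{"jaw":0,"linear":[0,0.05,0],"twist":0},{"jaw":0,"linear":[0,0.05,0],"twist":0}]'
python3 -m pendant '[{"jaw":0,"linear":[0,0.05,0],"twist":0},{"jaw":0,"linear":[0,0.05,0],"twist":0}]'
python3 -m pendant '[{"jaw":0,"linear":[0,0.05,0],"twist":0},{"jaw":0,"linear":[0,0.05,0],"twist":0}]'; done
```

```text
time: 6.87
position: [0.5549, -0.2127, 0.0616]
tool_rot: [0.0, 1.0, -0.0, 0.0]
ft_force: [-0.7, -2.0, -0.1]
grip_width: 0.0005
grip_force: 1.2
time: 7.03
position: [0.5549, -0.2117, 0.0616]
tool_rot: [0.0, 1.0, -0.0, 0.0]
ft_force: [0.1, -2.9, -0.1]
grip_width: 0.0004
grip_force: 1.2
time: 7.2
position: [0.5549, -0.2107, 0.0615]
tool_rot: [0.0, 1.0, -0.0, -0.0]
ft_force: [0.4, -2.5, -0.3]
grip_width: 0.0003
grip_force: 1.2
```

```bash
python3 -m pendant '[{"jaw":0,"linear":[0,0.1,0],"twist":0},{"jaw":0,"linear":[0,0.05,0],"twist":0}]'
python3 -m pendant '[{"jaw":0,"linear":[0,0.05,0],"twist":0},{"jaw":0,"linear":[0,0.05,0],"twist":0}]'
python3 -m pendant '[{"jaw":0,"linear":[0,0.05,0],"twist":0},{"jaw":0,"linear":[0,0.05,0],"twist":0}]'
python3 -c "
from h import *
c=grab('top','t2')['color'];s=grab('side','s2')['color']
cv2.imwrite('pics/c2.png',np.hstack([cv2.resize(c[190:290,200:360],(480,300)),cv2.resize(s[180:330,200:360],(320,300))]))"
```

```text
time: 7.37
position: [0.5549, -0.209, 0.0616]
tool_rot: [0.0, 1.0, 0.0, -0.0]
ft_force: [0.1, -2.2, 0.6]
grip_width: 0.0005
grip_force: 1.2
time: 7.53
position: [0.5552, -0.2086, 0.0617]
tool_rot: [0.0, 1.0, -0.0, 0.0]
ft_force: [-0.6, -3.3, 0.5]
grip_width: 0.0002
grip_force: 2.1
time: 7.7
position: [0.5556, -0.2084, 0.0619]
tool_rot: [-0.0, 1.0, -0.001, 0.001]
ft_force: [0.2, -6.9, 1.0]
grip_width: 0.0005
grip_force: 3.4
```

View pics/c2.png

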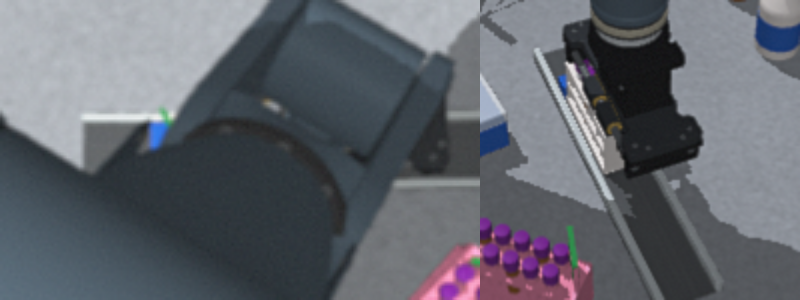

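The force rose to 7 N with the TCP stalled at y=-0.208, and the picture shows the rack nose at the blue stop, so it is seated. I'll back off, rise, and measure the marker.

```bash
python3 -m pendant '[{"jaw":0,"linear":[0,-0.3,0],"twist":0},{"jaw":0,"linear":[0,-0.8,0],"twist":0},{"jaw":0,"linear":[0,-2,0],"twist":0},{"jaw":0,"linear":[0,-2,0],"twist":0},{"jaw":0,"linear":[0,-1,-3],"twist":0},{"jaw":0,"linear":[0,0,-4],"twist":0},{"jaw":0,"linear":[0,0,-4],"twist":0},{"jaw":0.5,"linear":[0,0,-4],"twist":0},{"jaw":0.5,"linear":[0,0,-4],"twist":0},{"jaw":0.5,"linear":[4,0,0],"twist":0},{"jaw":0.5,"linear":[4,0,0],"twist":0},{"jaw":0.5,"linear":[0,0,0],"twist":7}]'
python3 st.py; python3 -c "
from h import *
c=grab('top','t3')['color'];s=grab('side','s3')['color']
cv2.imwrite('pics/c3.png',np.hstack([cv2.resize(c[190:290,200:300],(400,400),interpolation=2),cv2.resize(s[170:270,210:310],(400,400),interpolation=2)]))"
```

```text
time: 8.8
position: [0.4666, -0.2641, 0.2505]
tool_rot: [0.062, 0.998, 0.004, -0.005]
ft_force: [0.1, 1.4, -0.3]
grip_width: 0.0262
grip_force: 0.0
t 8.8 p [ 0.4666 -0.2641  0.2505] yaw(y) 82.84 q [-0.72  0.4   1.63 -0.    1.12 -2.17] F [ 0.07  1.38 -0.32] w 0.0262 0.0
```

View pics/c3.png

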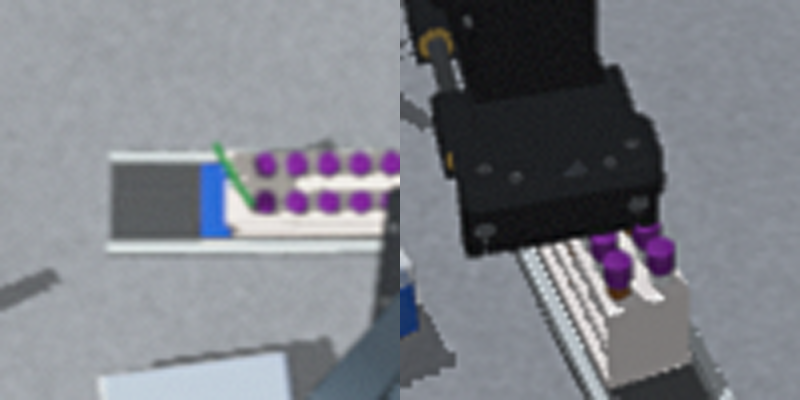

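The rack nose touches the stop. The flag's top edge runs from (217,145) to (250,205) in the left crop. Next I compute the marker and the mirror turn.

```bash
cat > mk.py <<'E'
from h import *
def green(c,z,box):
    b,g,r=[c['color'][:,:,i].astype(int) for i in range(3)]
    m=(g>r+35)&(g>b+35); n=np.zeros_like(m); n[box[0]:box[1],box[2]:box[3]]=1
    v,u=np.nonzero(m&n); return np.array([atz(c,a,d,z) for a,d in zip(u,v)])
E
python3 - <<'E'
from mk import *
c=load('t3')
e=[atz(c,200+x/4-.4,190+y/4-.4,.122) for x,y in((217,145),(250,205))]
print(np.round(e,4),np.mean(e,0).round(4))
p=green(c,.122,(215,250,240,275)); print(len(p),p.mean(0).round(4),p.min(0).round(4),p.max(0).round(4))
p0=green(load('top0'),.122,(215,250,300,330)); print(len(p0),p0.mean(0).round(4))
s=load('side0')
b,g,r=[s['color'][:,:,i].astype(int) for i in range(3)]
m=(g>r+25)&(g>b+25);m[:, :260]=0;m[:,300:]=0;m[:220]=0;m[262:]=0
q=[dep(s,a,d) for d,a in zip(*np.nonzero(m))]; print(len(q),np.mean(q,0).round(4))
M=np.mean(e,0)[:2]
for M in(np.mean(e,0)[:2],p.mean(0)[:2]):
  for H in((.459,.158),(.4575,.158)):
    b=np.degrees(np.arctan2(M[1]-H[1],M[0]-H[0])); print('beam',b.round(2),'mirror turn deg',((12.75-b)/2).round(2))
E
python3 st.py '[.459,.158,.25]'
```

```text
[[ 0.5731 -0.0774  0.122 ]
 [ 0.5362 -0.098   0.122 ]] [ 0.5547 -0.0877  0.122 ]
29 [ 0.5544 -0.0878  0.122 ] [ 0.5383 -0.0977  0.122 ] [ 0.5727 -0.0777  0.122 ]
39 [ 0.5539 -0.2277  0.122 ]
64 [ 0.5535 -0.2277  0.1166]
beam -68.72 mirror turn deg 40.74
beam -68.42 mirror turn deg 40.59
beam -68.8 mirror turn deg 40.77
beam -68.49 mirror turn deg 40.62
t 8.9 p [ 0.473  -0.2672  0.2515] yaw(y) 82.88 q [-0.72  0.4   1.62  0.    1.12 -2.17] F [ 0.63  0.08 -0.62] w 0.0336 0.0
tool-frame cm to go [ 6.66 42.02  0.25]
```

```bash
python3 -m pendant '[{"jaw":0.5,"linear":[0.55,3.5,0],"twist":0},{"jaw":0.5,"linear":[0.55,3.5,0],"twist":0},{"jaw":0.5,"linear":[0.55,3.5,0],"twist":0},{"jaw":0.5,"linear":[0.55,3.5,0],"twist":0},{"jaw":0.5,"linear":[0.55,3.5,0],"twist":0},{"jaw":0.5,"linear":[0.55,3.5,0],"twist":0},{"jaw":0.5,"linear":[0.55,3.5,0],"twist":0},{"jaw":0.5,"linear":[0.55,3.5,0],"twist":0},{"jaw":0.5,"linear":[0.55,3.5,0],"twist":0},{"jaw":0.5,"linear":[0.55,3.5,0],"twist":0},{"jaw":0.5,"linear":[0.55,3.5,0],"twist":0},{"jaw":0.5,"linear":[0.55,3.5,0],"twist":0}]'
python3 -m pendant '[{"jaw":0.5,"linear":[0,0,0],"twist":6.7},{"jaw":0.5,"linear":[0,0,0],"twist":6.7},{"jaw":0.5,"linear":[0,0,0],"twist":6.7},{"jaw":0.5,"linear":[0,0,0],"twist":6.7},{"jaw":0.5,"linear":[0,0,0],"twist":6.7},{"jaw":0.5,"linear":[0,0,0],"twist":6.7},{"jaw":0.5,"linear":[0,0,0],"twist":6.7},{"jaw":0.5,"linear":[0,0,0],"twist":6.7},{"jaw":0.5,"linear":[0,0,0],"twist":6.6},{"jaw":0.5,"linear":[0,0,0],"twist":0},{"jaw":0.5,"linear":[0,0,0],"twist":0}]'
python3 st.py '[.459,.158,.163]'
```

```text
time: 9.9
position: [0.4616, 0.1593, 0.2516]
tool_rot: [0.059, 0.998, 0.0, 0.0]
ft_force: [0.7, 0.5, 0.3]
grip_width: 0.0432
grip_force: 0.0
time: 10.82
position: [0.4615, 0.1573, 0.2514]
tool_rot: [0.551, 0.834, 0.0, -0.0]
ft_force: [0.4, 0.1, 0.5]
grip_width: 0.0434
grip_force: 0.0
t 10.82 p [0.4615 0.1573 0.2514] yaw(y) 23.08 q [ 0.1   0.33  1.76  0.    1.06 -0.3 ] F [0.35 0.1  0.51] w 0.0434 0.0
tool-frame cm to go [ 0.16 -0.21  8.84]
```

```bash
python3 -m pendant '[{"jaw":0.5,"linear":[0.15,-0.2,2],"twist":0.4},{"jaw":0.5,"linear":[0,0,2],"twist":0},{"jaw":0.5,"linear":[0,0,2],"twist":0},{"jaw":0.5,"linear":[0,0,1.5],"twist":0},{"jaw":0.5,"linear":[0,0,1.3],"twist":0},{"jaw":0.5,"linear":[0,0,0],"twist":0},{"jaw":0.5,"linear":[0,0,0],"twist":0}]'
python3 -m pendant '[{"jaw":0.3,"linear":[0,0,0],"twist":0},{"jaw":0.2,"linear":[0,0,0],"twist":0},{"jaw":0,"linear":[0,0,0],"twist":0},{"jaw":0,"linear":[0,0,0],"twist":0},{"jaw":0,"linear":[0,0,0],"twist":0},{"jaw":0,"linear":[0,0,0],"twist":0},{"jaw":0,"linear":[0,0,0],"twist":0},{"jaw":0,"linear":[0,0,0],"twist":0}]' 30
python3 st.py
```

```text
time: 11.4
position: [0.4583, 0.1575, 0.1631]
tool_rot: [0.555, 0.832, -0.0, -0.001]
ft_force: [-0.2, -0.2, 0.0]
grip_width: 0.0437
grip_force: 0.0
time: 12.07
position: [0.4592, 0.1577, 0.164]
tool_rot: [0.556, 0.831, 0.001, 0.001]
ft_force: [1.5, 1.4, 2.0]
grip_width: 0.0114
grip_force: 30.0
t 12.07 p [0.4592 0.1577 0.164 ] yaw(y) 22.38 q [ 0.1   0.46  1.85  0.    0.83 -0.29] F [1.53 1.44 2.04] w 0.0114 30.0
```

It is gripped at about 12 mm with little side load. I'll turn it about 40° clockwise.

```bash
python3 -m pendant '[{"jaw":0,"linear":[0,0,0],"twist":3},{"jaw":0,"linear":[0,0,0],"twist":4},{"jaw":0,"linear":[0,0,0],"twist":4},{"jaw":0,"linear":[0,0,0],"twist":4},{"jaw":0,"linear":[0,0,0],"twist":4},{"jaw":0,"linear":[0,0,0],"twist":4},{"jaw":0,"linear":[0,0,0],"twist":4},{"jaw":0,"linear":[0,0,0],"twist":4},{"jaw":0,"linear":[0,0,0],"twist":4},{"jaw":0,"linear":[0,0,0],"twist":4},{"jaw":0,"linear":[0,0,0],"twist":1.5},{"jaw":0,"linear":[0,0,0],"twist":0}]'
python3 -m pendant '[{"jaw":0,"linear":[0,0,0],"twist":0},{"jaw":0,"linear":[0,0,0],"twist":0},{"jaw":0,"linear":[0,0,0],"twist":0},{"jaw":0,"linear":[0,0,0],"twist":0}]'
python3 st.py; python3 -c "
from h import *
c=grab('top','t4')['color'];s=grab('side','s4')['color']
cv2.imwrite('pics/c4.png',np.hstack([cv2.resize(c[180:280,180:320],(420,300),interpolation=2),cv2.resize(s[130:280,170:350],(380,300),interpolation=2)]))"
```

```text
time: 13.07
position: [0.4587, 0.1577, 0.164]
tool_rot: [0.81, 0.587, 0.001, 0.0]
ft_force: [1.5, 1.9, 3.1]
grip_width: 0.0116
grip_force: 30.0
time: 13.4
position: [0.4587, 0.1576, 0.1639]
tool_rot: [0.81, 0.587, 0.001, 0.0]
ft_force: [1.0, 3.0, 5.3]
grip_width: 0.012
grip_force: 30.0
t 13.4 p [0.4587 0.1576 0.1639] yaw(y) -18.1 q [0.1  0.46 1.85 0.   0.83 0.42] F [1.   3.01 5.26] w 0.012 30.0
```

View pics/c4.png

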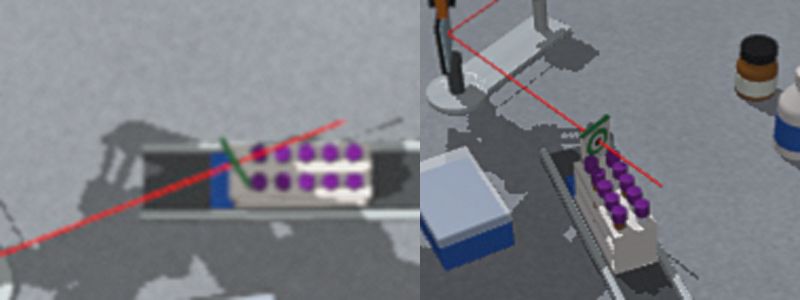

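The beam crosses the flag close to its middle. I'll measure the offset with both cameras.

```bash
cat > beam.py <<'E'
from mk import *; import sys
for n in('top','side'):
    c=load(n[0]+sys.argv[1]); b,g,r=[c['color'][:,:,i].astype(int) for i in range(3)]
    m=(r>g+60)&(r>b+60)&(abs(g-b)<50)
    P=np.array([atz(c,a,d,.1) for d,a in zip(*np.nonzero(m))])[:,:2]
    H=np.array([.459,.158]); d0=np.array([.0955,-.2458])/np.hypot(.0955,.2458)
    L=lambda p:(p[:,0]-H[0])*d0[1]-(p[:,1]-H[1])*d0[0]
    k=(abs(L(P))<.02)&((P-H)@d0>.04)&((P-H)@d0<.37); P=P[k]
    for _ in range(4):
        mu=P.mean(0); d=np.linalg.svd(P-mu)[2][0]; d*=np.sign(d@d0); e=(P-mu)@np.array([-d[1],d[0]]); P=P[abs(e)<.003]
    off=lambda q:1e3*((np.array(q)-mu)@np.array([-d[1],d[0]]))
    print(n,len(P),'beam deg',np.degrees(np.arctan2(d[1],d[0])).round(2),'marker left of beam mm',off([.5545,-.0878]).round(1),'hinge',off(H).round(1))
c=load('t'+sys.argv[1]); p=green(c,.122,(215,250,240,275)); print(len(p),p.mean(0).round(4))
s=load('s'+sys.argv[1]); b,g,r=[s['color'][:,:,i].astype(int) for i in range(3)]
cv2.imwrite('pics/z.png',cv2.resize(s['color'][182:212,240:275],(700,600),interpolation=0))
E
python3 beam.py 4
```

```text
top 224 beam deg -68.46 marker left of beam mm -2.3 hinge -0.9
side 151 beam deg -68.41 marker left of beam mm -1.6 hinge 0.0
1 [ 0.553  -0.0878  0.122 ]
```

View pics/z.png

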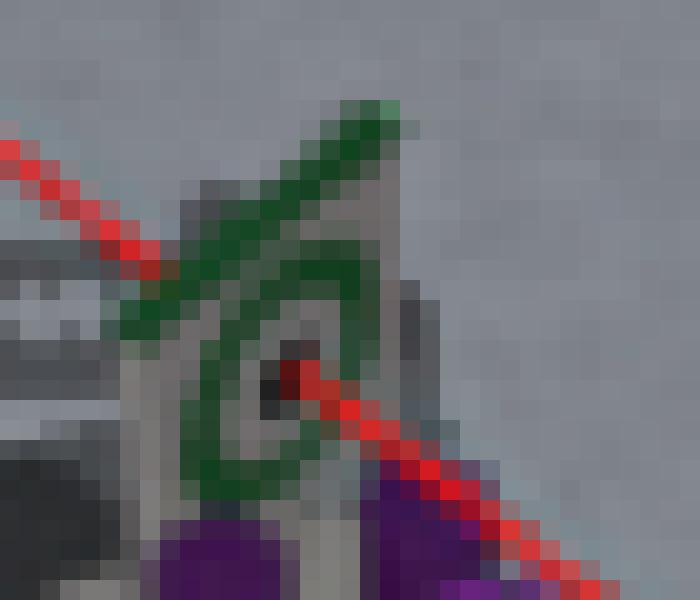

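The beam leaves the flag within about 1.5 mm of the centre, slightly to the +x side. I'll trim 0.2° clockwise.

```bash
python3 -m pendant '[{"jaw":0,"linear":[0,0,0],"twist":0.2},{"jaw":0,"linear":[0,0,0],"twist":0},{"jaw":0,"linear":[0,0,0],"twist":0},{"jaw":0,"linear":[0,0,0],"twist":0},{"jaw":0,"linear":[0,0,0],"twist":0},{"jaw":0,"linear":[0,0,0],"twist":0}]'
python3 -c "
from h import *
grab('top','t5');grab('side','s5')"; python3 beam.py 5; python3 st.py
```

```text
time: 14.0
position: [0.4587, 0.1576, 0.1639]
tool_rot: [0.811, 0.586, 0.001, 0.0]
ft_force: [0.5, 2.1, 5.6]
grip_width: 0.0118
grip_force: 30.0
top 225 beam deg -68.87 marker left of beam mm -0.4 hinge -0.8
side 153 beam deg -68.84 marker left of beam mm 0.4 hinge 0.1
0 nan
t 14.1 p [0.4587 0.1576 0.1639] yaw(y) -18.31 q [0.1  0.46 1.85 0.   0.83 0.42] F [1.32 2.44 5.68] w 0.0116 30.0beam.py:13: RuntimeWarning: Mean of empty slice.
  c=load('t'+sys.argv[1]); p=green(c,.122,(215,250,240,275)); print(len(p),p.mean(0).round(4))
  ret = ret.dtype.type(ret / rcount)
```

View pics/z.png

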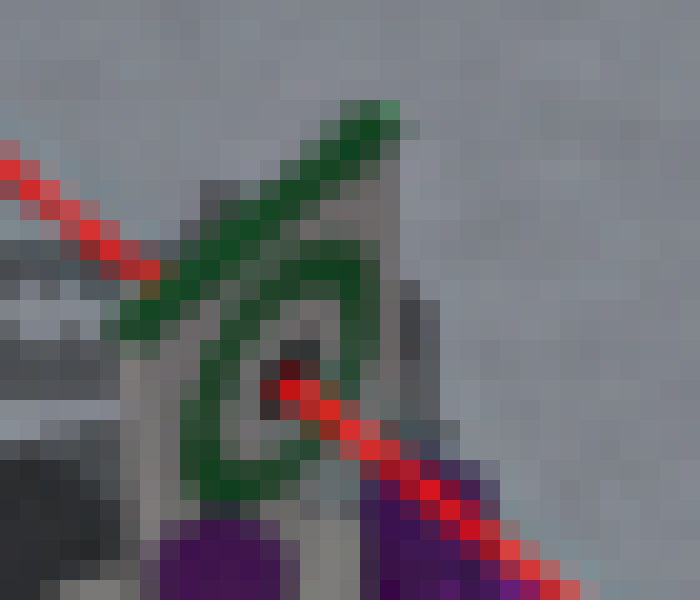

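The beam now leaves from the black centre at (285,385), and both cameras put it within 0.5 mm of the middle. Handing in.

```bash
python3 -c "
from rig import robot
print(robot.hand_in())"
```

```text
the job is handed in; nothing more can be done
None
```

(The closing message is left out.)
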